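# Put the returned spares back in their picking bins

## Task

Four spare parts have come back to the stores bench and lie on the grey mat: a ball bearing, a red guide roller, a black solenoid coil and a green tube clamp. Put each one away in the blue bin that already holds parts of its kind: set it down, not dropped, flat on the bin's floor in the clear space in front of the stock, the same way up as it lies now. Do not shove the bins out of place; the bin of brass plugs gets nothing.

Things in the scene. Friction and masses are not known exactly. Their poses are not given: they have to be found in the camera images.
- bearing_mid (a point): Centre (half-way up) of the sealed steel ball bearing that lies flat on the mat: a ring with steel rims and a black seal, 47 mm in diameter, bore 20 mm, 14 mm high, 106 g nominal. Its z axis is the bearing's axis, up. Stands on a grey mat whose top is 2 mm above the bench.
- roller_mid (a point): Centre (half-way up) of the red polyurethane guide roller with a steel hub that stands on its flat face on the mat: 44 mm in diameter, bore 12 mm, 30 mm high, 90 g nominal. Its z axis is the roller's axis, up. Stands on a grey mat whose top is 2 mm above the bench.
- coil_mid (a point): Centre (half-way up) of the black solenoid coil: a block with a steel ring on top and brass terminals at its +x end. It spans x -27 to +27 mm, of which the block proper is x -27 to +13 mm, 30 mm wide in y (flat parallel sides, the ones to grip), 38 mm high; the terminal end (x 13 to 27) is 24 mm wide. 120 g nominal. z up. Stands on a grey mat whose top is 2 mm above the bench.
- clamp_mid (a point): Centre (half-way up) of the green plastic tube clamp: a block 58 mm long in x, 30 mm wide in y (flat sides with the 20 mm tube hole through them, the ones to grip), 38 mm high with two steel screw heads on top. 70 g nominal. z up. Stands on a grey mat whose top is 2 mm above the bench.
- bin_bearing: Blue open-fronted bin with a stock of five ball bearings. The bearing goes here. Loose (1.3 kg); origin under its centre, z up, -x its front. 175 mm in x, 125 in y, walls 3.5; inner floor 4 mm above the origin. Sides and back 65 high, sides sloping down from x -35 to a 32 high front lip. Stock at the back, up to 46 mm high; clear floor x -84 to +30, y -59 to +59 mm.
- bin_roller: Blue open-fronted bin with a stock of three red rollers. The roller goes here. Loose (1.3 kg); origin under its centre, z up, -x its front. 175 mm in x, 125 in y, walls 3.5; inner floor 4 mm above the origin. Sides and back 65 high, sides sloping down from x -35 to a 32 high front lip. Stock at the back, up to 64 mm high; clear floor x -84 to +32, y -59 to +59 mm.
- bin_coil: Blue open-fronted bin with a stock of three black coils. The coil goes here. Loose (1.3 kg); origin under its centre, z up, -x its front. 175 mm in x, 125 in y, walls 3.5; inner floor 4 mm above the origin. Sides and back 65 high, sides sloping down from x -35 to a 32 high front lip. Stock at the back, 42 mm high; clear floor x -84 to +23, y -59 to +59 mm.
- bin_clamp: Blue open-fronted bin with a stock of three green tube clamps. The clamp goes here. Loose (1.3 kg); origin under its centre, z up, -x its front. 175 mm in x, 125 in y, walls 3.5; inner floor 4 mm above the origin. Sides and back 65 high, sides sloping down from x -35 to a 32 high front lip. Stock at the back, 42 mm high; clear floor x -84 to +22, y -59 to +59 mm.
- bin_plug: Blue open-fronted bin with a stock of four brass hexagon plugs. None of the four parts goes here. Loose (1.3 kg); origin under its centre, z up, -x its front. 175 mm in x, 125 in y, walls 3.5; inner floor 4 mm above the origin. Sides and back 65 high, sides sloping down from x -35 to a 32 high front lip. Stock at the back, 36 mm high; clear floor x -84 to +15, y -59 to +59 mm.
Things that resemble listed ones, but are neither listed nor needed, are in the scene too. There is more than one size of the part that bears clamp_mid; the job needs the smallest.

How it is judged:
At the end, for the whole second after the job is handed in: Bearing, roller, coil and clamp each lie at rest on the floor of the bin of their own kind, in front of the stock (centre within the clear floor, height within 5 mm of lying on it), the same way up as at the start (within 0.15 rad); no bin is more than 20 mm from where it stood (x of bearing_mid in the frame of bin_bearing between -0.084 and 0.025 m and y of bearing_mid in the frame of bin_bearing between -0.059 and 0.059 m and z of bearing_mid in the frame of bin_bearing between 0.007 and 0.016 m and angle between each of bearing_mid, roller_mid, coil_mid, clamp_mid's own z axis and vertical below 0.15 rad and linear speed of each of bearing, roller, coil, clamp below 0.02 m/s and x of roller_mid in the frame of bin_roller between -0.084 and 0.025 m and y of roller_mid in the frame of bin_roller between -0.059 and 0.059 m and z of roller_mid in the frame of bin_roller between 0.015 and 0.024 m and x of coil_mid in the frame of bin_coil between -0.084 and 0.025 m and y of coil_mid in the frame of bin_coil between -0.059 and 0.059 m and z of coil_mid in the frame of bin_coil between 0.019 and 0.028 m and x of clamp_mid in the frame of bin_clamp between -0.084 and 0.025 m and y of clamp_mid in the frame of bin_clamp between -0.059 and 0.059 m and z of clamp_mid in the frame of bin_clamp between 0.019 and 0.028 m and distance of each of bin_bearing, bin_roller, bin_coil, bin_clamp, bin_plug from where it was at the start of the episode below 0.02 m); the robot touches nothing.
It fails at once if the bearing is dropped or thrown (falls freely, faster than 0.7 m/s, from some 25 mm or more) (contact force between bearing and anything else below 0.001 N and linear speed of bearing above 0.7 m/s).
It fails at once if the roller is dropped or thrown (falls freely, faster than 0.7 m/s, from some 25 mm or more) (contact force between roller and anything else below 0.001 N and linear speed of roller above 0.7 m/s).
It fails at once if the coil is dropped or thrown (falls freely, faster than 0.7 m/s, from some 25 mm or more) (contact force between coil and anything else below 0.001 N and linear speed of coil above 0.7 m/s).
It fails at once if the clamp is dropped or thrown (falls freely, faster than 0.7 m/s, from some 25 mm or more) (contact force between clamp and anything else below 0.001 N and linear speed of clamp above 0.7 m/s).
It fails at once if a bin is shoved more than 20 mm from where it stood (distance of any of bin_bearing, bin_roller, bin_coil, bin_clamp, bin_plug from where it was at the start of the episode above 0.02 m).
It also fails if it takes over 112 s, if anything falls off the work surface, if the arm or the gripper's body presses on something with over 40 N, if the wrist force passes 120 N, or if a joint passes its speed limit or range.

## Robot

A 6-joint arm with a two-finger parallel gripper is mounted at the origin on the work surface. World frame = base frame: x ahead of the robot, y to its left, z up, the work surface at z = 0. Lengths are in m, angles in rad, forces in N, time in s.
With the tool pointing down it reaches from about 0.3 to 0.775 m from the base axis. Payload 14.6 kg.
Tool frame: the origin (TCP) lies at the very end of the fingers, on their centre line; the grasp point (between the pads) lies 19 mm behind it; z points along the fingers, x is the direction in which the jaws open and shut, and the axes are right-handed (so a half turn about z gives the same grasp; the last joint's range is limited). The gripper opens to 94 mm and grips with 3 to 60 N. Pads are 16 mm wide; open, the fingers measure 119 mm over their backs; the gripper's body (75 mm by 177 mm) begins 78 mm behind the grasp point.
Start: joints at [-1.309, 0.3, 1.521, -0, 1.321, -0.067], TCP at [0.178, -0.521, 0.205] pointing down, gripper open.
Joint ranges: [-3.03, 3.03], [-0.79, 2.21], [0.23, 2.52], [-1.04, 4.18], [0, 3.07], [-2.55, 2.55]. Speed limits (rad/s): [2.22, 2.22, 2.57, 3.14, 3.14, 3.14].

## Interface

Orientations are given as [roll, pitch, yaw] about the fixed x, y, z axes, in that order (R = Rz(yaw) Ry(pitch) Rx(roll)).
In Python, from station import ctrl gives the robot as it stands.
- The arm moves only by the shell command python3 -m inch 'ROWS' [FORCE]. ROWS is JSON, one flat list of numbers, 7 for each row, row after row: the shift along the tool's x, y, z in cm, then the turn, a rotation vector about the tool's x, y, z in rad, then the opening, from 0 (shut) to 1 (fully open). In form: [tx, ty, tz, wx, wy, wz, claw, tx, ty, tz, wx, wy, wz, claw, ...]. A call has 1 to 20 rows; each row shifts and turns the commanded pose from where the row before left it, along the tool's axes as they then stand; what a row does not reach is not made up. A row lasts 1/8 s, in which the tool goes at most 62.5 mm and 10.7 degrees, less where a joint would pass 70% of its speed; a pose out of reach is approached as far as the arm can. A call is refused whole if a number of a shift passes 6.25 or a number of a turn 0.188, either way. A call with a gripper value outside its range is refused whole. The fingers move at their own pace and stop on an object; FORCE is the grip in N (left out, the last holds). Time passes only in rows, so rows that do not move let the fingers close. It gives the time, the measured TCP pose, the force and the opening at its end, in the units of the state.
- ctrl.get_obs(): the state, without advancing time (a new reading comes with each control period).
- ctrl.camera(name): name is "side" or "top"; returns (picture, depth): 400x640x3 uint8, red, green, blue; 400x640 float32, m along the optical axis (not along the pixel's ray), 0 where there is no reading.
- ctrl.camera_params(name): a dict with "vertical_fov" (degrees; the focal length in pixels is half the picture's height over the tangent of half this angle, whatever the lens; pixels are square), "cx", "cy" (the principal point, pixels), "camera_from_world" (4x4, takes a point from world to camera coordinates). Camera axes: x right, y down, z forward; pixel columns grow to the right and rows downward; lengths in m; the calibration is good to about 2 mm. A picture is of the moment at which its call begins. camera_params takes no time and is no camera call.
- ctrl.hand_in(): hands the job in, once; it reports no verdict.
Trained networks look in the newest picture that a camera, given by its name, has taken for a name from the list of things; names that differ only in an ending like _2 or _b are one class to them, and where a whole thing is asked for, a point or a joint stands for the part that bears it (a point fixed in the world has none). Each returns a list of dicts, best first, with "score" (0 to 1); they miss things now and then, are a little off and sometimes report something else, mostly with a low value. They report only what shows in the picture. A call takes as long as a camera call. They do not tell look-alikes from the thing itself.
- ctrl.spot_in(camera, label): "bbox" ([centre column, centre row, width, height] in pixels, round what is visible of it).
- ctrl.place_of(camera, label): "centre" ([column, row] in pixels: a listed point, or the origin of a listed thing).
The state is a dict: "time_s": time; "qpos": joint angles; "joint_vel": joint speeds; "tau": joint torques, N m; "ee_pos": TCP position; "eef_rot": TCP orientation; "force": force on the tool from outside, world axes, zero at the start; "moment": the same for the moment, N m; "grip_width": finger opening in m.
Only numpy, scipy, OpenCV 4.12 (cv2) and the standard library are available. Lean on these libraries where they do the work, as an engineer would, in place of code of your own. Each camera call takes 0.05 s, during which the arm holds its last target. There are 200 camera calls.

## Working session

There is one attempt and no reset: what is moved stays moved. The work goes in short steps, Python scripts to look and compute and a shell command to move; the robot and the scene stay as the last step left them, time stands still between calls to the robot, and variables do not carry over. Pictures are saved under pics/ and viewed, about 12 in all and at most 16, crops included, and the job is handed in when it is done.

```bash
ls; mkdir -p pics; python3 - <<'E'
from station import ctrl
import cv2
for n in("top","side"):
    p,d=ctrl.camera(n); cv2.imwrite(f"pics/{n}0.png",p[:,:,::-1]); q=ctrl.camera_params(n); print(n,q)
    for l in("bearing_mid","roller_mid","coil_mid","clamp_mid","bin_bearing","bin_roller","bin_coil","bin_clamp","bin_plug"):
        print(l,[(round(r["score"],2),[round(float(v)) for v in r["centre"]]) for r in ctrl.place_of(n,l)])
o=ctrl.get_obs();print(o)
E
```

```text
pics
top {'vertical_fov': 53.59952186334965, 'cx': 317.507567150081, 'cy': 197.57054647317665, 'camera_from_world': array([[ 0.01466487, -0.99973582, -0.0176985 ,  0.07336905],
       [-0.99617398, -0.01308294, -0.08640744,  0.47372494],
       [ 0.08615306,  0.01889794, -0.99610266,  0.97436204],
       [ 0.        ,  0.        ,  0.        ,  1.        ]])}
bearing_mid [(0.57, [312, 206])]
roller_mid [(0.7, [373, 206])]
coil_mid [(0.58, [438, 218]), (0.54, [290, 128])]
clamp_mid [(0.93, [255, 208]), (0.68, [243, 268])]
bin_bearing [(0.74, [407, 129])]
bin_roller [(0.67, [291, 127])]
bin_coil [(0.82, [349, 136])]
bin_clamp [(0.75, [236, 131]), (0.64, [410, 128])]
bin_plug [(0.68, [463, 137])]
side {'vertical_fov': 52.44185968024915, 'cx': 323.99696846269256, 'cy': 195.3778736364502, 'camera_from_world': array([[-0.92073183, -0.39018323, -0.00315432,  0.4498666 ],
       [-0.25848424,  0.61597203, -0.74415345,  0.11407387],
       [ 0.29229917, -0.68435042, -0.66800127,  0.95510052],
       [ 0.        ,  0.        ,  0.        ,  1.        ]])}
bearing_mid [(0.49, [324, 212])]
rolle
[... 279 characters left out ...]
ug [(0.82, [320, 125])]
{'time_s': 1.0, 'qpos': array([-1.30859013e+00,  2.99914088e-01,  1.52099411e+00, -5.04600583e-06,
        1.32070805e+00, -6.65700284e-02]), 'joint_vel': array([-1.79117595e-03,  3.51292033e-04,  1.41518231e-03,  4.85657250e-05,
       -7.50325418e-04, -7.47159951e-04]), 'tau': array([-3.18526923e-03, -5.31681740e+01, -3.52913761e+01,  7.06495461e-02,
        2.12485838e-02, -2.38172345e-05]), 'ee_pos': array([ 0.1775958 , -0.52052757,  0.20544034]), 'eef_rot': array([ 3.14158935e+00,  2.38725935e-05, -1.24201885e+00]), 'force': array([ 0.01105987, -0.74098851,  1.20662972]), 'moment': array([ 0.00839972, -0.00871352, -0.03175156]), 'grip_width': 0.09413847247869438}
```

View pics/top0.png

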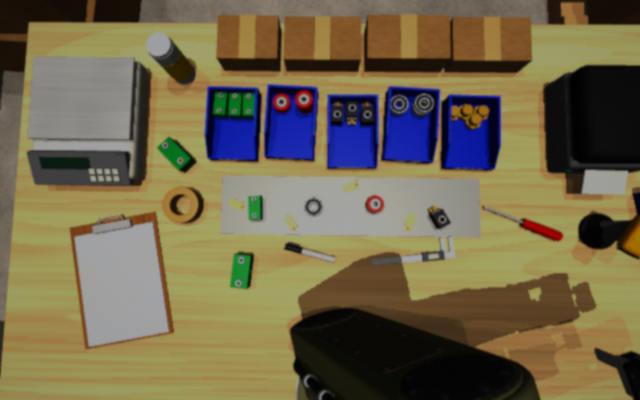

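View pics/side0.png

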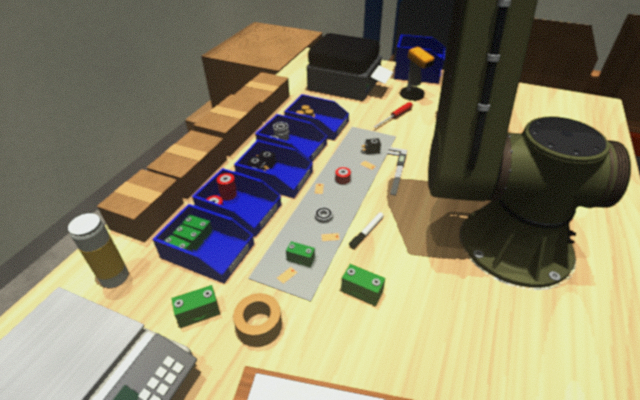

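The top view shows the mat with the clamp (255,208), bearing (314,207), roller (374,204) and coil (438,216). The bins, left to right, are clamp (232,123), roller (291,122), coil (353,131), bearing (411,125) and plugs (471,131). Clamp candidates are the one on the mat (255,208) and look-alikes at (242,270) and (175,153), both off the mat and larger. I'll measure them and check with a close crop.

```bash
cat >h.py <<'E'
from station import ctrl
import numpy as np, cv2
def cloud(n):
    p,d=ctrl.camera(n); q=ctrl.camera_params(n)
    f=200/np.tan(np.radians(q["vertical_fov"])/2)
    v,u=np.mgrid[:400,:640]
    c=np.stack([(u-q["cx"])/f*d,(v-q["cy"])/f*d,d],-1)
    T=np.linalg.inv(q["camera_from_world"])
    w=c@T[:3,:3].T+T[:3,3]; w[d==0]=np.nan
    return p,w
def proj(n,X):
    q=ctrl.camera_params(n); f=200/np.tan(np.radians(q["vertical_fov"])/2)
    c=np.asarray(X)@q["camera_from_world"][:3,:3].T+q["camera_from_world"][:3,3]
    return c[...,:2]/c[...,2:]*f+[q["cx"],q["cy"]]
E
python3 - <<'E'
from h import *
np.set_printoptions(precision=4,suppress=True)
p,w=cloud("top"); cv2.imwrite("pics/crop1.png",cv2.resize(p[80:295,150:490,::-1],None,fx=2.35,fy=2.35,interpolation=cv2.INTER_CUBIC))
ps,ws=cloud("side")
def comp(w,m,name,minn=25):
    k,l,s,c=cv2.connectedComponentsWithStats(m.astype(np.uint8))
    for i in range(1,k):
        if s[i,4]<minn: continue
        X=w[l==i]; X=X[np.isfinite(X[:,0])]
        t=np.percentile(X[:,2],90); Y=X[X[:,2]>t-.006]
        r=cv2.minAreaRect((Y[:,:2]*1000).astype(np.float32))
        print(name,c[i].round(),"n",s[i,4],"ztop %.4f"%t,"mean",Y.mean(0)[:2],"rect mm",np.round(r[0],1),np.round(r[1],1),round(r[2],1))
for n,W in(("top",w),("side",ws)):
    x,y,z=W[...,0],W[...,1],W[...,2]
    roi=(x>.25)&(x<.62)&(y>-.35)&(y<.5)
    mat=roi&(z<.006)&(x>.36)&(x<.42)&(y>-.18)&(y<.2); print(n,"mat z",np.nanmedian(z[mat]))
    comp(W,roi&(z>.008)&(z<.07)&(x<.47),n)
# bins: blue in top
hsv=cv2.cvtColor(p,cv2.COLOR_RGB2HSV)
for n,P,W in(("top",p,w),("side",ps,ws)):
    h=cv2.cvtColor(P,cv2.COLOR_RGB2HSV); b=(h[...,0]>110)&(h[...,0]<130)&(h[...,1]>150)
    k,l,s,c=cv2.connectedComponentsWithStats(b.astype(np.uint8))
    for i in range(1,k):
        if s[i,4]<300: continue
        X=W[l==i]; X=X[np.isfinite(X[:,0])&(X[:,2]<.08)&(X[:,2]>0)]
        if len(X)<100: continue
        r=cv2.minAreaRect((X[:,:2]*1000).astype(np.float32))
        print(n,"bin",c[i].round(),s[i,4],"z",np.percentile(X[:,2],[2,50,98]),"rect",np.round(r[0],1),np.round(r[1],1),round(r[2],1))
E
```

```text
top mat z 0.0007041694453995273
top [182. 209.] n 706 ztop 0.0487 mean [0.4363 0.4179] rect mm [437.9 418.2] [64.1 89.2] 0.2
top [254. 208.] n 297 ztop 0.0391 mean [0.443  0.2363] rect mm [443.4 236.6] [50.5 30.6] 2.1
top [313. 207.] n 213 ztop 0.0168 mean [0.45   0.0915] rect mm [449.3  91.2] [40.7 45.6] 1.3
top [374. 205.] n 192 ztop 0.0331 mean [ 0.4546 -0.0621] rect mm [453.4 -61.7] [42.1 31.7] 85.3
top [439. 217.] n 300 ztop 0.0400 mean [ 0.4245 -0.2232] rect mm [ 424.3 -223.5] [40.4 30.6] 28.5
top [309. 252.] n 332 ztop 0.0166 mean [0.3354 0.1007] rect mm [335.   98.8] [129.  16.] 75.9
top [434. 256.] n 136 ztop 0.0117 mean [ 0.3316 -0.2121] rect mm [ 331.5 -212. ] [21.9 58.7] 6.6
top [241. 270.] n 675 ztop 0.0508 mean [0.2903 0.2642] rect mm [290.2 264.7] [42.5 79.8] 85.5
side mat z 0.0013377262490441022
side [371. 145.] n 232 ztop 0.0388 mean [ 0.4259 -0.2193] rect mm [ 427.5 -221.5] [43.7 34.7] 30.2
side [401. 159.] n 83 ztop 0.0114 mean [ 0.3332 -0.2068] rect mm [ 333. -208.] [21.8 60.9] 6.5
side [343. 175.] n 181 ztop 0.0325 mean [ 0.4548 -0.0576] rect mm [453.9 -60. ] [29
[... 501 characters left out ...]
89. 127.] 2896 z [0.0005 0.0043 0.0654] rect [658.7 149. ] [123.1 173.8] 87.3
top bin [232. 131.] 2581 z [0.0005 0.0048 0.0655] rect [654.7 295.4] [124.1 174.7] 88.6
top bin [410. 129.] 3036 z [0.0006 0.005  0.0658] rect [ 656.1 -148.3] [124.7 174.3] 86.7
top bin [352. 135.] 2841 z [0.0006 0.0046 0.0659] rect [637.3  -4.1] [173.8 120.4] 0.6
top bin [471. 135.] 3344 z [0.0009 0.0069 0.066 ] rect [ 638.1 -297.3] [125.1 174.4] 88.8
side bin [422.  53.] 1082 z [0.0038 0.044  0.0791] rect [ 421.9 -786.3] [171.3 136.9] 10.4
side bin [321. 118.] 400 z [0.0014 0.0057 0.0662] rect [ 639.8 -294.9] [129. 175.] 88.9
side bin [247. 200.] 5629 z [0.0013 0.0058 0.0658] rect [648.8  61.4] [602.1 197.3] 89.6
```

View pics/crop1.png

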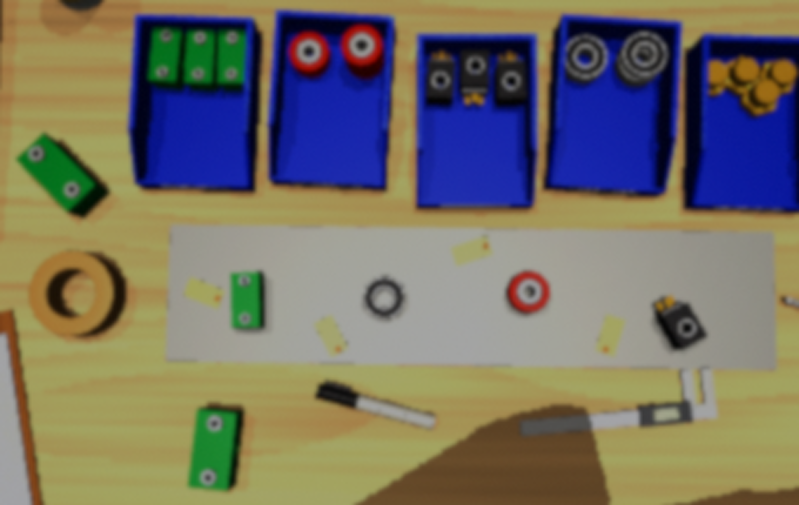

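The crop confirms it: the mat clamp at crop (248,300), about 30 mm wide and 39 mm high, is the smallest. The other two measure about 42 x 80 mm and 51 mm high. Both cameras agree on the heights, and on positions to about 4 mm in y, so I'll average them. I'll start with the coil.

```bash
cat >to.py <<'E'
import sys,numpy as np
from station import ctrl
x,y,z,yd=map(float,sys.argv[1:5]); o=ctrl.get_obs(); p=o["ee_pos"]; yaw=o["eef_rot"][2]; t=np.radians(yd)
dx,dy,dz=np.array([x,y,z])-p
print("t %.2f pos %s rot %s w %.4f F %s"%(o["time_s"],p.round(4),o["eef_rot"].round(3),o["grip_width"],o["force"].round(1)))
print("wz %.3f; then cm in target axes %s"%(yaw-t,np.round(100*np.array([np.cos(t)*dx+np.sin(t)*dy,np.sin(t)*dx-np.cos(t)*dy,-dz]),2)))
E
python3 to.py .4255 -.2215 .10 -60
```

```text
t 1.10 pos [ 0.1776 -0.5205  0.2055] rot [ 3.142 -0.    -1.242] w 0.0940 F [-0.4 -1.3 -0.4]
wz -0.195; then cm in target axes [-13.5  -36.42  10.55]
```

```bash
python3 -m inch '[0,0,0,0,0,-0.1,1, 0,0,0,0,0,-0.095,1, -1.35,-3.64,1.05,0,0,0,1, -1.35,-3.64,1.05,0,0,0,1, -1.35,-3.64,1.05,0,0,0,1, -1.35,-3.64,1.05,0,0,0,1, -1.35,-3.64,1.05,0,0,0,1, -1.35,-3.64,1.05,0,0,0,1, -1.35,-3.64,1.05,0,0,0,1, -1.35,-3.64,1.05,0,0,0,1, -1.35,-3.64,1.05,0,0,0,1, -1.35,-3.64,1.05,0,0,0,1, 0,0,0,0,0,0,1, 0,0,0,0,0,0,1]' 30; python3 to.py .4255 -.2215 .009 -60
```

```text
time_s: 2.85
ee_pos: [0.4251, -0.2219, 0.1006]
eef_rot: [3.142, -0.0, -1.047]
force: [0.1, -0.1, -0.4]
grip_width: 0.0938
t 2.85 pos [ 0.4251 -0.2219  0.1006] rot [ 3.142 -0.    -1.047] w 0.0938 F [ 0.1 -0.1 -0.4]
wz 0.000; then cm in target axes [-0.02 -0.05  9.16]
```

```bash
python3 -m inch '[0,0,3,0,0,0,1, 0,0,3,0,0,0,1, 0,0,2,0,0,0,1, 0,0,1.16,0,0,0,1, 0,0,0,0,0,0,0.6, 0,0,0,0,0,0,0.4, 0,0,0,0,0,0,0.2, 0,0,0,0,0,0,0.2, 0,0,0,0,0,0,0.2, 0,0,0,0,0,0,0.2, 0,0,0,0,0,0,0.2, 0,0,0,0,0,0,0.2]' 30; python3 to.py .613 -.006 .13 -60
```

```text
time_s: 4.35
ee_pos: [0.4253, -0.2216, 0.0089]
eef_rot: [-3.142, -0.0, -1.047]
force: [0.1, -0.4, 0.6]
grip_width: 0.0293
t 4.35 pos [ 0.4253 -0.2216  0.0089] rot [-3.142 -0.    -1.047] w 0.0293 F [ 0.1 -0.4  0.6]
wz 0.000; then cm in target axes [ -9.28 -27.03 -12.11]
```

```bash
python3 -m inch '[0,0,-1.1,0,0,0,0.2, 0,0,-3,0,0,0,0.2, 0,0,-4,0,0,0,0.2, 0,0,-4,0,0,0,0.2, -1.09,-2.91,0,0,0,0,0.2, -1.09,-2.91,0,0,0,0,0.2, -1.09,-2.91,0,0,0,0,0.2, -1.09,-2.91,0,0,0,0,0.2, -1.09,-2.91,0,0,0,0,0.2, -1.09,-2.91,0,0,0,0,0.2, -1.09,-2.91,0,0,0,0,0.2, -1.09,-2.91,0,0,0,0,0.2, -1.09,-2.91,0,0,0,0,0.2, 0,0,0,0,0,0,0.2, 0,0,0,0,0,0,0.2]'; python3 - <<'E'
from h import *
p,w=cloud("side"); cv2.imwrite("pics/s2.png",cv2.resize(p[80:280,150:420,::-1],None,fx=2.9,fy=2.9))
E
python3 to.py .603 -.0055 .012 -60
```

```text
time_s: 6.22
ee_pos: [0.6026, -0.006, 0.13]
eef_rot: [3.141, 0.0, -1.047]
force: [0.5, 0.2, -1.1]
grip_width: 0.0297
t 6.28 pos [ 0.6025 -0.0062  0.1301] rot [ 3.141  0.    -1.048] w 0.0294 F [ 0.2 -0.1 -1.5]
wz -0.000; then cm in target axes [-0.04 -0.08 11.81]
```

View pics/s2.png

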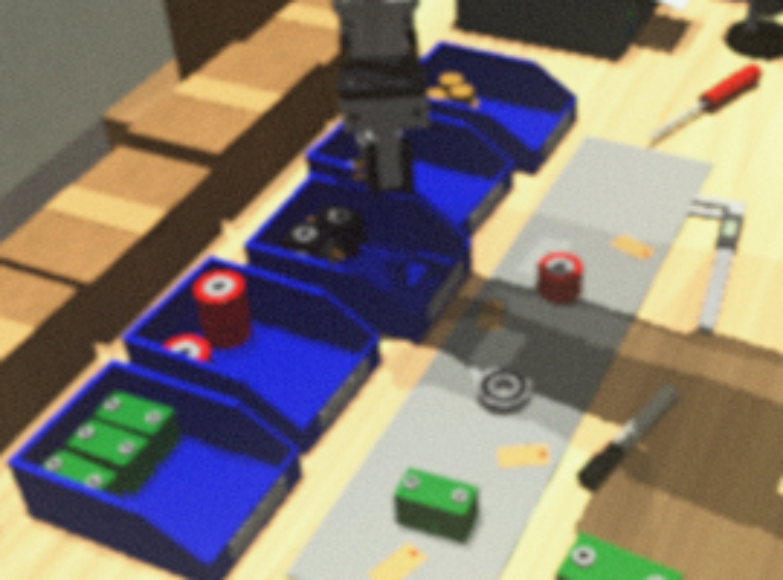

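The picture shows the gripper (390,170) holding the coil above the coil bin, clear of the stock (310,235). Lowering it now.

```bash
python3 -m inch '[0,0,3,0,0,0,0.2, 0,0,3,0,0,0,0.2, 0,0,3,0,0,0,0.2, 0,0,1.8,0,0,0,0.2, 0,0,0.6,0,0,0,0.2, 0,0,0.45,0,0,0,0.2, 0,0,0,0,0,0,0.2, 0,0,0,0,0,0,0.2]'
```

```text
time_s: 7.28
ee_pos: [0.6033, -0.0057, 0.012]
eef_rot: [-3.141, -0.001, -1.047]
force: [0.1, 0.4, -0.6]
grip_width: 0.0298
```

Next I'll lower a bit more, open partway, lift out, and turn toward the roller pose.

```bash
python3 -m inch '[0,0,0.1,0,0,0,0.2, 0,0,0,0,0,0,0.4, 0,0,0,0,0,0,0.6, 0,0,0,0,0,0,0.6, 0,0,0,0,0,0,0.6, 0,0,-2,0,0,0,0.6, 0,0,-4,0,0,0,0.6, 0,0,-5,0,0,0,0.6, 0,0,0,0,0,0.18,0.8, 0,0,0,0,0,0.18,1, 0,0,0,0,0,0.164,1, 0,0,0,0,0,0,1, 0,0,0,0,0,0,1]'; python3 to.py .4545 -.060 .10 -90
```

```text
time_s: 8.9
ee_pos: [0.6031, -0.0056, 0.121]
eef_rot: [-3.141, -0.0, -1.567]
force: [0.3, -0.5, -0.7]
grip_width: 0.0935
t 8.90 pos [ 0.6031 -0.0056  0.121 ] rot [-3.141 -0.    -1.567] w 0.0935 F [ 0.3 -0.5 -0.7]
wz 0.004; then cm in target axes [ 5.44 14.86  2.1 ]
```

```bash
python3 -m inch '[1.36,3.71,0,0,0,0,1, 1.36,3.72,0,0,0,0,1, 1.36,3.72,1,0,0,0,1, 1.36,3.71,1.1,0,0,0,1, 0,0,3,0,0,0,1, 0,0,3,0,0,0,1, 0,0,2.2,0,0,0,1, 0,0,1.1,0,0,0,1, 0,0,0,0,0,0,0.7, 0,0,0,0,0,0,0.4, 0,0,0,0,0,0,0.35, 0,0,0,0,0,0,0.35, 0,0,0,0,0,0,0.35, 0,0,0,0,0,0,0.35, 0,0,0,0,0,0,0.35]' 25; python3 - <<'E'
from h import *
p,w=cloud("side"); cv2.imwrite("pics/s3.png",cv2.resize(p[80:280,150:420,::-1],None,fx=2.9,fy=2.9))
E
python3 to.py .630 .1515 .13 -90
```

```text
time_s: 10.78
ee_pos: [0.4544, -0.06, 0.0065]
eef_rot: [-3.141, -0.0, -1.571]
force: [-0.5, -0.9, 2.3]
grip_width: 0.0437
t 10.82 pos [ 0.4544 -0.06    0.0065] rot [-3.141 -0.    -1.571] w 0.0433 F [-1.6 -0.1  4.2]
wz -0.000; then cm in target axes [-21.15 -17.56 -12.35]
```

View pics/s3.png

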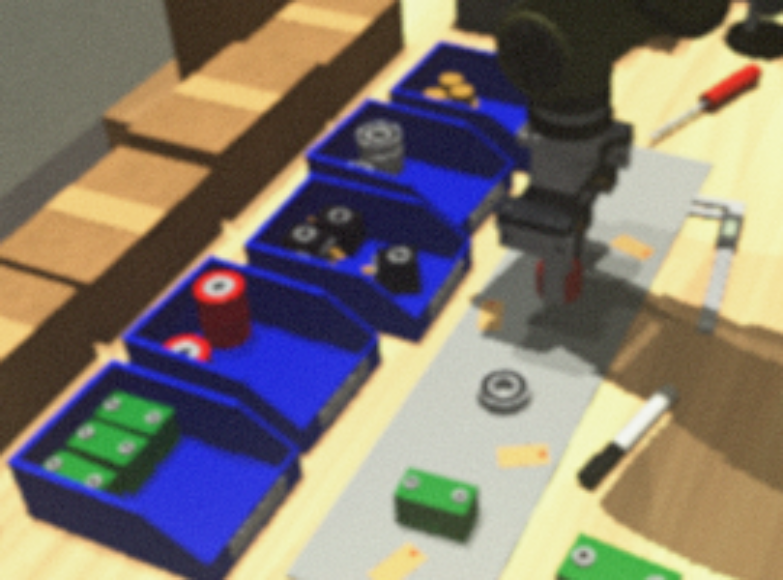

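The coil stands upright in its bin at (398,268), in front of the stock, and the roller at (560,280) is gripped at 44 mm. Lifting and carrying it.

```bash
python3 -m inch '[0,0,-1.3,0,0,0,0.35, 0,0,-3,0,0,0,0.35, 0,0,-4,0,0,0,0.35, 0,0,-4,0,0,0,0.35, -2.35,-1.95,0,0,0,0,0.35, -2.35,-1.95,0,0,0,0,0.35, -2.35,-1.95,0,0,0,0,0.35, -2.35,-1.95,0,0,0,0,0.35, -2.35,-1.95,0,0,0,0,0.35, -2.35,-1.95,0,0,0,0,0.35, -2.35,-1.95,0,0,0,0,0.35, -2.35,-1.95,0,0,0,0,0.35, -2.35,-1.95,0,0,0,0,0.35, 0,0,0,0,0,0,0.35, 0,0,0,0,0,0,0.35]'; python3 to.py .630 .1515 .009 -90
```

```text
time_s: 12.7
ee_pos: [0.6295, 0.1511, 0.1296]
eef_rot: [3.141, -0.0, -1.571]
force: [0.4, -0.4, -0.9]
grip_width: 0.0433
t 12.70 pos [0.6295 0.1511 0.1296] rot [ 3.141 -0.    -1.571] w 0.0433 F [ 0.4 -0.4 -0.9]
wz -0.000; then cm in target axes [-0.04 -0.05 12.06]
```

```bash
python3 -m inch '[0,0,3,0,0,0,0.35, 0,0,3,0,0,0,0.35, 0,0,3,0,0,0,0.35, 0,0,1.8,0,0,0,0.35, 0,0,0.8,0,0,0,0.35, 0,0,0.45,0,0,0,0.35, 0,0,0,0,0,0,0.35, 0,0,0.05,0,0,0,0.35, 0,0,0,0,0,0,0.5, 0,0,0,0,0,0,0.65, 0,0,0,0,0,0,0.65, 0,0,0,0,0,0,0.65, 0,0,-2,0,0,0,0.65, 0,0,-4,0,0,0,0.65, 0,0,-5,0,0,0,0.65, 0,0,0,0,0,0,1, 0,0,0,0,0,0,1]'; python3 to.py .4497 .093 .10 -90
```

```text
time_s: 14.82
ee_pos: [0.6297, 0.1515, 0.1187]
eef_rot: [-3.141, 0.0, -1.571]
force: [0.0, -0.2, -0.4]
grip_width: 0.0775
t 14.82 pos [0.6297 0.1515 0.1187] rot [-3.141  0.    -1.571] w 0.0775 F [ 0.  -0.2 -0.4]
wz -0.000; then cm in target axes [ 5.85 18.    1.87]
```

```bash
python3 -m inch '[1.17,3.6,0,0,0,0,1, 1.17,3.6,0,0,0,0,1, 1.17,3.6,0,0,0,0,1, 1.17,3.6,0.9,0,0,0,1, 1.17,3.6,1,0,0,0,1, 0,0,3,0,0,0,1, 0,0,3,0,0,0,1, 0,0,2,0,0,0,1, 0,0,1,0,0,0,1, 0,0,0.35,0,0,0,1, 0,0,0,0,0,0,1, 0,0,0,0,0,0,1]' 25; python3 to.py .4497 .093 .0045 -90
```

```text
time_s: 16.32
ee_pos: [0.4502, 0.0931, 0.0064]
eef_rot: [-3.141, 0.0, -1.571]
force: [0.6, 0.2, 0.2]
grip_width: 0.0941
t 16.32 pos [0.4502 0.0931 0.0064] rot [-3.141  0.    -1.571] w 0.0941 F [0.6 0.2 0.2]
wz -0.000; then cm in target axes [0.01 0.05 0.19]
```

```bash
python3 -m inch '[0,0,0.19,0,0,0,1, 0,0,0,0,0,0,0.7, 0,0,0,0,0,0,0.45, 0,0,0,0,0,0,0.35, 0,0,0,0,0,0,0.35, 0,0,0,0,0,0,0.35, 0,0,0,0,0,0,0.35, 0,0,0,0,0,0,0.35]' 30; python3 to.py .626 -.146 .13 -90; python3 -m inch '[0,0,-0.6,0,0,0,0.35, 0,0,-2,0,0,0,0.35, 0,0,0,0,0,0,0.35]'
python3 - <<'E'
from h import *
p,w=cloud("side"); cv2.imwrite("pics/s4.png",cv2.resize(p[80:280,150:420,::-1],None,fx=2.9,fy=2.9))
E
```

```text
time_s: 17.32
ee_pos: [0.4499, 0.093, 0.004]
eef_rot: [-3.142, 0.0, -1.571]
force: [-0.5, -0.6, -1.2]
grip_width: 0.0463
t 17.32 pos [0.4499 0.093  0.004 ] rot [-3.142  0.    -1.571] w 0.0463 F [-0.5 -0.6 -1.2]
wz -0.000; then cm in target axes [ 23.9  -17.61 -12.6 ]
time_s: 17.7
ee_pos: [0.4507, 0.0931, 0.0311]
eef_rot: [-3.139, 0.0, -1.571]
force: [0.4, -0.6, -0.3]
grip_width: 0.0463
```

View pics/s4.png

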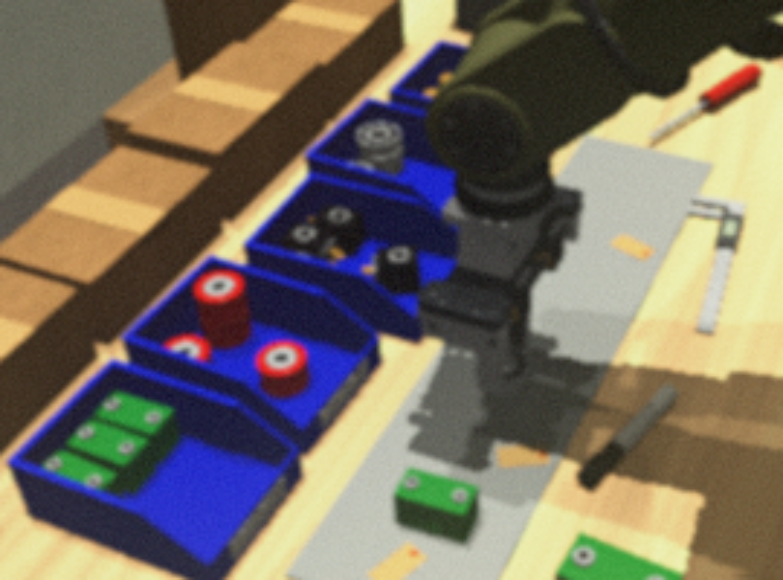

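The roller stands flat in its bin at (282,365). The bearing is in the jaws, which are held at 46.3 mm. Carrying it over.

```bash
python3 -m inch '[0,0,-3.3,0,0,0,0.35, 0,0,-3.3,0,0,0,0.35, 0,0,-3.3,0,0,0,0.35, 2.66,-1.95,0,0,0,0,0.35, 2.66,-1.95,0,0,0,0,0.35, 2.66,-1.95,0,0,0,0,0.35, 2.66,-1.95,0,0,0,0,0.35, 2.66,-1.95,0,0,0,0,0.35, 2.66,-1.95,0,0,0,0,0.35, 2.66,-1.95,0,0,0,0,0.35, 2.66,-1.95,0,0,0,0,0.35, 2.66,-1.95,0,0,0,0,0.35, 0,0,0,0,0,0,0.35, 0,0,0,0,0,0,0.35]'; python3 to.py .626 -.146 .007 -90
```

```text
time_s: 19.5
ee_pos: [0.6249, -0.146, 0.128]
eef_rot: [3.14, 0.001, -1.571]
force: [-1.0, -0.3, -0.9]
grip_width: 0.0464
t 19.50 pos [ 0.6249 -0.146   0.128 ] rot [ 3.140e+00  1.000e-03 -1.571e+00] w 0.0464 F [-1.  -0.3 -0.9]
wz -0.000; then cm in target axes [ 0.   -0.11 12.1 ]
```

```bash
python3 -m inch '[0,0,3,0,0,0,0.35, 0,0,3,0,0,0,0.35, 0,0,3,0,0,0,0.35, 0,0,1.8,0,0,0,0.35, 0,0,0.8,0,0,0,0.35, 0,0,0.45,0,0,0,0.35, 0,0,0,0,0,0,0.35, 0,0,0,0,0,0,0.35]'
```

```text
time_s: 20.5
ee_pos: [0.6257, -0.1465, 0.0092]
eef_rot: [-3.14, -0.0, -1.571]
force: [0.1, 0.5, -0.8]
grip_width: 0.0462
```

```bash
python3 -m inch '[0,0,0.2,0,0,0,0.35, 0,0,0,0,0,0,0.35, 0,0,0,0,0,0,0.35]'; python3 to.py .626 -.146 .0063 -90
```

```text
time_s: 20.88
ee_pos: [0.6254, -0.1464, 0.0065]
eef_rot: [-3.142, 0.0, -1.571]
force: [-0.2, 0.9, -0.7]
grip_width: 0.0466
t 20.88 pos [ 0.6254 -0.1464  0.0065] rot [-3.142  0.    -1.571] w 0.0466 F [-0.2  0.9 -0.7]
wz -0.000; then cm in target axes [-0.04 -0.06  0.02]
```

```bash
python3 -m inch '[0,0,0,0,0,0,0.55, 0,0,0,0,0,0,0.65, 0,0,0,0,0,0,0.65, 0,0,0,0,0,0,0.65, 0,0,-2,0,0,0,0.65, 0,0,-4,0,0,0,0.65, 0,0,-6,0,0,-0.02,0.65, 0,0,0,0,0,-0.015,1, 0,0,0,0,0,0,1]'; python3 to.py .4432 .2385 .10 -88
```

```text
time_s: 22.0
ee_pos: [0.6252, -0.1464, 0.127]
eef_rot: [-3.141, -0.0, -1.536]
force: [0.5, -0.9, -0.3]
grip_width: 0.0778
t 22.00 pos [ 0.6252 -0.1464  0.127 ] rot [-3.141 -0.    -1.536] w 0.0778 F [ 0.5 -0.9 -0.3]
wz -0.000; then cm in target axes [-39.1   16.85   2.7 ]
```

```bash
python3 -m inch '[-3,1.3,0,0,0,0,1, -3,1.3,0,0,0,0,1, -3,1.3,0,0,0,0,1, -3,1.3,0,0,0,0,1, -3,1.3,0,0,0,0,1, -3,1.3,0,0,0,0,1, -3,1.3,0,0,0,0,1, -3,1.3,0,0,0,0,1, -3,1.3,0,0,0,0,1, -3,1.3,0,0,0,0,1, -3,1.3,0,0,0,0,1, -3,1.3,0,0,0,0,1, -3.1,1.25,2.7,0,0,0,1, 0,0,0,0,0,0,1, 0,0,0,0,0,0,1]' 25; python3 - <<'E'
from h import *
p,w=cloud("side"); cv2.imwrite("pics/s5.png",cv2.resize(p[80:280,150:420,::-1],None,fx=2.9,fy=2.9))
E
python3 to.py .4432 .2385 .008 -88
```

```text
time_s: 23.88
ee_pos: [0.4435, 0.238, 0.0994]
eef_rot: [3.141, -0.0, -1.536]
force: [0.2, -0.1, -0.8]
grip_width: 0.0937
t 23.93 pos [0.4438 0.2379 0.0997] rot [-3.142 -0.    -1.537] w 0.0941 F [-1.  -0.4  0.1]
wz -0.001; then cm in target axes [-0.07  0.06  9.17]
```

View pics/s5.png

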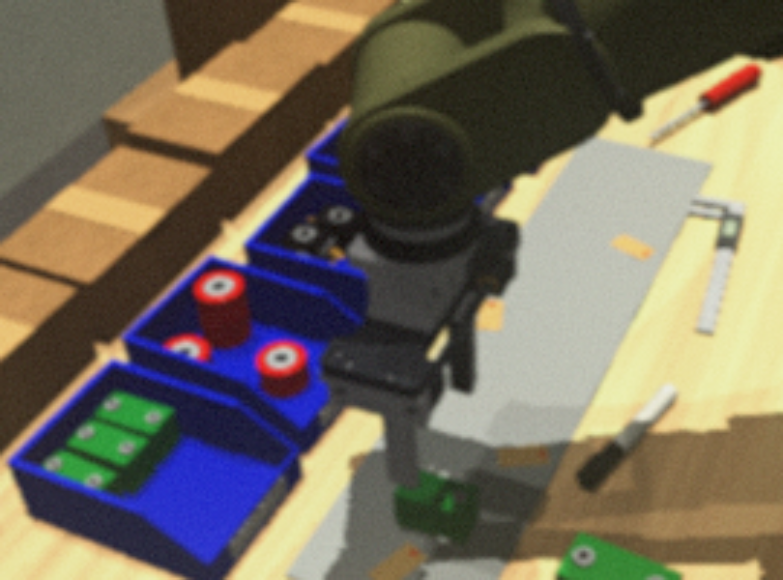

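The open gripper hangs over the clamp at (435,500), and the bearing has left the mat. Going down to grip.

```bash
python3 -m inch '[0,0,3,0,0,0,1, 0,0,3,0,0,0,1, 0,0,2.1,0,0,0,1, 0,0,1.1,0,0,0,1, 0,0,0,0,0,0,0.6, 0,0,0,0,0,0,0.4, 0,0,0,0,0,0,0.2, 0,0,0,0,0,0,0.2, 0,0,0,0,0,0,0.2, 0,0,0,0,0,0,0.2, 0,0,0,0,0,0,0.2, 0,0,0,0,0,0,0.2]'; python3 to.py .622 .2975 .13 -88
```

```text
time_s: 25.42
ee_pos: [0.4433, 0.2385, 0.0074]
eef_rot: [3.141, 0.0, -1.536]
force: [-0.5, 0.4, -0.3]
grip_width: 0.03
t 25.43 pos [0.4433 0.2385 0.0074] rot [ 3.141  0.    -1.536] w 0.0300 F [-0.5  0.4 -0.3]
wz -0.000; then cm in target axes [ -5.27 -18.07 -12.26]
```

```bash
python3 -m inch '[0,0,-1.25,0,0,0,0.2, 0,0,-3,0,0,0,0.2, 0,0,-4,0,0,0,0.2, 0,0,-4,0,0,0,0.2, -0.88,-3,0,0,0,0,0.2, -0.88,-3.02,0,0,0,0,0.2, -0.88,-3.02,0,0,0,0,0.2, -0.88,-3.01,0,0,0,0,0.2, -0.88,-3.01,0,0,0,0,0.2, -0.88,-3.01,0,0,0,0,0.2, 0,0,0,0,0,0,0.2, 0,0,0,0,0,0,0.2]'; python3 to.py .622 .2975 .010 -88
```

```text
time_s: 26.92
ee_pos: [0.6215, 0.2974, 0.1302]
eef_rot: [3.141, -0.0, -1.536]
force: [0.7, -0.1, -0.9]
grip_width: 0.0299
t 26.93 pos [0.6215 0.2974 0.1302] rot [ 3.141 -0.    -1.536] w 0.0299 F [ 0.7 -0.1 -0.9]
wz -0.000; then cm in target axes [-1.000e-02 -5.000e-02  1.202e+01]
```

```bash
python3 -m inch '[0,0,3,0,0,0,0.2, 0,0,3,0,0,0,0.2, 0,0,3,0,0,0,0.2, 0,0,1.8,0,0,0,0.2, 0,0,0.8,0,0,0,0.2, 0,0,0.42,0,0,0,0.2, 0,0,0.05,0,0,0,0.2, 0,0,0,0,0,0,0.2]'; python3 to.py .622 .2975 .0095 -88
```

```text
time_s: 27.92
ee_pos: [0.6224, 0.2977, 0.01]
eef_rot: [-3.141, 0.0, -1.536]
force: [0.3, -0.1, -0.7]
grip_width: 0.0299
t 27.93 pos [0.6224 0.2977 0.01  ] rot [-3.141  0.    -1.536] w 0.0299 F [ 0.3 -0.1 -0.7]
wz -0.000; then cm in target axes [0.02 0.04 0.05]
```

Open, lift out, and draw back toward the robot so the cameras can see the bins.

```bash
python3 -m inch '[0,0,0.05,0,0,0,0.2, 0,0,0,0,0,0,0.4, 0,0,0,0,0,0,0.55, 0,0,0,0,0,0,0.55, 0,0,0,0,0,0,0.55, 0,0,-2,0,0,0,0.55, 0,0,-4,0,0,0,0.55, 0,0,-6,0,0,0,0.55, 0,4,-3,0,0,0,0.55, 0,4,-3,0,0,0,0.55, 0,5,-3,0,0,0,0.55, 0,5,0,0,0,0,0.55, 0,5,0,0,0,0,0.55, 0,4,0,0,0,0,0.55, 0,0,0,0,0,0,0.55, 0,0,0,0,0,0,0.55]'
python3 - <<'E'
from h import *
np.set_printoptions(precision=4,suppress=True)
for n in("top","side"):
    p,w=cloud(n); sl=np.s_[75:175,195:515] if n=="top" else np.s_[80:280,150:420]
    cv2.imwrite(f"pics/e_{n}.png",cv2.resize(p[sl][:,:,::-1],None,fx=2.5 if n=="top" else 2.9,fy=2.5 if n=="top" else 2.9))
    for nm,B,yaw,h in(("coil",(.6373,-.002),0.6,.042),("roller",(.6587,.151),-2.7,.034),("bearing",(.6561,-.146),-3.3,.018),("clamp",(.6547,.2974),-1.4,.042)):
        t=np.radians(yaw); d=w[...,:2]-B; bx=d[...,0]*np.cos(t)+d[...,1]*np.sin(t); by=-d[...,0]*np.sin(t)+d[...,1]*np.cos(t)
        m=(bx>-.08)&(bx<.02)&(abs(by)<.055)&(w[...,2]>.011)
        z=w[...,2][m]
        if m.sum()<20: print(n,nm,"few",m.sum());continue
        top=np.percentile(z,90); k=m&(w[...,2]>top-.005)
        print(n,nm,"n",m.sum(),"top z %.4f expect %.3f"%(top,h),"bin xy",np.median(bx[k]),np.median(by[k]))
    h=cv2.cvtColor(p,cv2.COLOR_RGB2HSV); b=(h[...,0]>110)&(h[...,0]<130)&(h[...,1]>150)
    k,l,s,c=cv2.connectedComponentsWithStats(b.astype(np.uint8))
    for i in range(1,k):
        if s[i,4]<300 or n=="side": continue
        X=w[l==i]; X=X[np.isfinite(X[:,0])&(X[:,2]<.08)&(X[:,2]>0)]
        r=cv2.minAreaRect((X[:,:2]*1000).astype(np.float32)); print(n,"bin",np.round(r[0],1),np.round(r[1],1),round(r[2],1))
E
```

```text
time_s: 29.92
ee_pos: [0.3528, 0.2883, 0.2198]
eef_rot: [-3.14, 0.001, -1.536]
force: [-0.0, -0.5, 0.7]
grip_width: 0.052
top coil n 259 top z 0.0417 expect 0.042 bin xy -0.03634637860608665 -0.004508747581925734
top roller n 249 top z 0.0352 expect 0.034 bin xy -0.025066806357432622 -0.0022574632028918313
top bearing n 243 top z 0.0203 expect 0.018 bin xy -0.02745027043850088 -0.00036911579739815016
top clamp n 339 top z 0.0411 expect 0.042 bin xy -0.03090279068581284 -0.002344247886996463
top bin [658.8 148.9] [123.  174.9] 87.4
top bin [654.4 295.4] [124.4 173.9] 88.7
top bin [ 656.2 -148.4] [124.4 174.2] 86.8
top bin [637.4  -3.9] [174.2 120.5] 0.4
top bin [ 637.7 -297.3] [125.2 173.6] 88.8
side coil n 229 top z 0.0419 expect 0.042 bin xy -0.03346235627252184 -0.001443169625036993
side roller n 274 top z 0.0350 expect 0.034 bin xy -0.024078963608747863 0.0003890732077453121
side bearing n 100 top z 0.0193 expect 0.018 bin xy -0.03090226252018557 -0.0032144526029252015
side clamp n 506 top z 0.0405 expect 0.042 bin xy -0.02978798948293113 0.0013679001076658025
```

View pics/e_top.png

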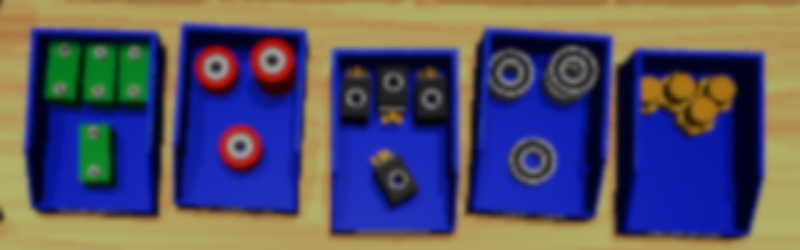

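View pics/e_side.png

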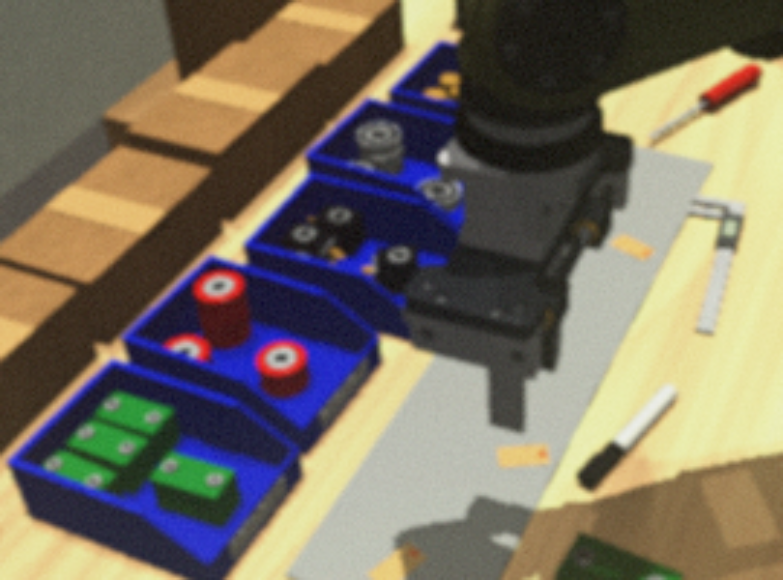

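The final pictures show all four parts flat and the same way up in front of their stock. In the top crop the clamp is at (95,155), the roller at (240,147), the coil at (395,178) and the bearing at (533,160). No bin has moved by more than 0.5 mm, and the gripper is clear of everything. Handing in.

```bash
python3 -c "
from station import ctrl
print(ctrl.hand_in())"
```

```text
the job is handed in; nothing more can be done
None
```

All four parts are in the bins of their own kind, and the job was handed in at about 30 s of the 112 s allowed. For the clamp I took the smallest of the three, the one on the mat. Each part was lowered to within about 1 mm of the bin floor before release. The plug bin got nothing.

Last checks, from both cameras:
- **Placing:** every part sits near bin x -24 to -36 mm and within about 5 mm of the bin's centre line. All are in front of the stock and the same way up as at the start.
- **Heights:** tops measured within about 2 mm of the expected height. The bearing read highest, at 19.3 to 20.3 mm against 18 mm expected.
- **Bins:** moved by no more than 0.5 mm by the top camera. I did not re-measure them from the side camera.
- **Disagreement:** the two cameras differed by up to about 4 mm in y, so I averaged them. No check failed.

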